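# Reset the tripped bench steriliser

## Robot

A 6-joint arm with a two-finger parallel gripper is mounted at the origin on the work surface. World frame = base frame: x ahead of the robot, y to its left, z up, the work surface at z = 0. Lengths are in m, angles in rad, forces in N, time in s.
With the tool pointing down it reaches from about 0.275 to 0.75 m from the base axis. Payload 10.2 kg.
Tool frame: the origin (TCP) lies at the very end of the fingers, on their centre line; the grasp point (between the pads) lies 19 mm behind it; z points along the fingers, y is the line along which they close (so a half turn about z gives the same grasp; the last joint's range is limited). The gripper opens to 85 mm and grips with 20 to 120 N. Pads are 22 mm wide; open, the fingers measure 114 mm over their backs; the gripper's body (76 mm by 85 mm) begins 54 mm behind the grasp point. The pads swing forward as they close: fully open they stand 13 mm farther back than shut.
Start: joints at [0.967, 0.313, 1.498, -0, 1.331, -0.223], TCP at [0.195, 0.487, 0.231] pointing down, gripper open.
Joint ranges: [-2.94, 2.94], [-0.97, 2.17], [0.19, 2.56], [-1.23, 4.37], [0.02, 3.11], [-2.88, 2.88]. Speed limits (rad/s): [2.39, 2.39, 3.01, 3.14, 3.14, 3.14].

## Interface

Orientations are given as [roll, pitch, yaw] about the fixed x, y, z axes, in that order (R = Rz(yaw) Ry(pitch) Rx(roll)).
In Python, from bench import ctrl, eoat, solve_ik, get_image, finish_job gives the robot as it stands. The module is installed in compiled form; this text tells all that it offers. Calls block until the motion is done:
- ctrl.reach(position, orientation): joint-space move of the TCP to a pose.
- ctrl.servo_line(position, frame=None, rate=0.15, until_force=None): straight line of the TCP; frame=None keeps the orientation; rate is the mean speed in m/s. With until_force (N) it stops when the force on the tool has changed by that much, and returns True; else False.
- ctrl.goto_joints(angles): joint-space move.
- eoat.open_jaws() and eoat.clamp(newtons=None): open the fingers fully, or close them until they stop; newtons is the grip in N (None keeps the last).
- ctrl.sleep(seconds).
- solve_ik(position, orientation): joint angles nearest the present ones, or None.
- ctrl.get_obs(): the state.
- get_image(name): name is "scene" or "top" or "wrist"; returns a dict with "frame" (480x640x3 uint8, red, green, blue), "range_z" (480x640 float32, m along the optical axis (not along the pixel's ray), 0 where there is no reading), "fx", "fy", "cx", "cy" (pixels), "k1" (the pictures are not rectified: a ray, as slopes to the right and down, at radius r is drawn at 1 + k1 r^2 times it, then the intrinsics apply), "pose" (4x4, takes a point from camera to world coordinates). Camera axes: x right, y down, z forward; pixel columns grow to the right and rows downward; lengths in m; the calibration is good to about 2 mm. A picture is of the moment at which its call begins.
A pose or a line that the arm cannot do raises ctrl.Unreachable and nothing moves.
- finish_job(): hands the job in; it is judged then, once.
The state is a dict: "time": time; "q": joint angles; "qvel": joint speeds; "joint_efforts": joint torques, N m; "tcp_pos": TCP position; "eef_rot": TCP orientation; "wrist_force": force on the tool from outside, world axes, zero at the start; "moment": the same for the moment, N m; "width": finger opening in m; "grip_force": force on a finger pad.
Only numpy, scipy, OpenCV 4.12 (cv2) and the standard library are available. Lean on these libraries where they do the work, as an engineer would, in place of code of your own. Each camera call takes 0.05 s, during which the arm holds its last target. There are 200 camera calls.

## Task

The bench steriliser has tripped: using only the fingers, push its yellow guard all the way open, reach into the round well and press the sunken red reset key fully down for about two seconds. Then let the key spring back up, push the guard fully home over the well again, and move clear. Do not press the green power button, and leave the jars, beaker, pot, dishes and spatula where they are, without picking anything up.

Things in the scene. Friction and masses are not known exactly. Their poses are not given: they have to be found in the camera images.
- steriliser: White bench steriliser fixed to the table, sizes in mm: case 160 (its x, from -60 to 100) by 280 (its y, from -130 to 150), flat deck 85 above the table. Origin: on the table straight below the centre of the round well; z up. Two low dark rail strips, 6 tall, run along y at x = -51 and 51; only looks.
- well_mouth (a point): Centre of the mouth of the round vertical well in the deck (steriliser x = y = 0, 85 mm above the table); well 52 mm in diameter, floor 45 mm below the deck.
- steel_lid (a point): Top of the black knob of a fixed steel lid, 56 mm across, in the deck's corner at steriliser x 62, y -95 mm; it tops out 24 mm above the deck. Not part of the job.
- guard_center (a point): Centre of the yellow guard, a captive slab 92 (steriliser x) by 90 (y) by 18 mm tall that slides on the deck along the steriliser's y. It cannot be lifted and is too big to pinch: push its end faces, 45 mm either side of this point along y. Point 94.5, slab top 103.5 mm above the table.
- guard (a joint): Guard position in m along the steriliser's +y: 0 = fully home, centred over the well; 0.085 = open stop. Starts 0 to 0.012, still covering the well. Takes about 1.5 N to slide, stays where left. The well is entirely uncovered above 0.071.
- key_top (a point): Top centre of the red reset key, a round button 22 mm in diameter on the well's axis; when up, its top is sunk 22 mm below the deck (63 mm above the table). Hidden under the guard at first.
- reset_key (a joint): Press depth of the reset key in m: 0 = up, 0.005 = fully down at its stop; springs back; about 1.5 N to start, 5 N fully down.
- power_top (a point): Top centre of the green power button, 16 mm in diameter, 5 mm proud of the deck at steriliser x 80, y 45 mm; must not be pressed.
- power_key (a joint): Press depth of the green power button in m: 0 = up, 0.004 = down; springs back; about 1.5 N to start.
- jar_a: loose clear jar with black cap, 68 across, 120 tall, upright beyond the steriliser; sizes in mm, origin at the centre of its underside
- jar_b: second such jar, 68 across, 120 tall, upright beyond the steriliser; sizes in mm, origin at the centre of its underside
- beaker: loose empty glass beaker, 60 across, 75 tall, on the robot's side of the steriliser; sizes in mm, origin at the centre of its underside
- pot: loose small glass pot with green lid, 44 across, 55 tall, on the robot's side of the steriliser; sizes in mm, origin at the centre of its underside
- dishes: loose stack of two clear culture dishes, 84 across, 30 tall, past the steriliser's steel-lid (-y) end; sizes in mm, origin at the centre of its underside
- spatula: loose spatula, 160 long, lying past the steriliser's +y end; sizes in mm

How it is judged:
By the outcome, as a careful person would: the job done as asked, in the order asked, and still so for the second after the job is handed in, with the robot touching nothing.
It also fails if it takes over 51 s, if anything falls off the work surface, if the arm or the gripper's body presses on something with over 40 N, if the wrist force passes 120 N, or if a joint passes its speed limit or range.

## Working session

There is one attempt and no reset: what is moved stays moved. The work goes in short steps, each a Python script; the robot and the scene stay as the last script left them, time stands still between calls to the robot, and variables do not carry over. Pictures are saved under pics/ and viewed, at most 10 in all, crops included, and the job is handed in when it is done.

```bash
mkdir -p pics; cat > h.py <<'E'
import numpy as np, cv2
from bench import ctrl, eoat, solve_ik, get_image, finish_job
def world(im,uv,z):
    """pixels -> world points on the plane of height z"""
    K=np.array([[im['fx'],0,im['cx']],[0,im['fy'],im['cy']],[0,0,1.]])
    d=(np.asarray(uv,float)-[im['cx'],im['cy']])/[im['fx'],im['fy']]
    s=d.copy()
    for _ in range(30): s=d/(1+im['k1']*(s**2).sum(1,keepdims=True))
    T=im['pose']; r=np.c_[s,np.ones(len(s))]@T[:3,:3].T; o=T[:3,3]
    return o+r*((z-o[2])/r[:,2])[:,None]
E
python3 - <<'E'
from h import *
import pickle
for n in ['top','scene']:
    im=get_image(n); pickle.dump(im,open(n+'.pkl','wb'))
    cv2.imwrite(f'pics/{n}0.png',im['frame'][:,:,::-1])
    print(n,im['fx'],im['k1'],im['pose'].round(3).tolist())
o=ctrl.get_obs(); print(o['time'],o['tcp_pos'],o['eef_rot'],o['width'])
E
```

```text
top 604.9419160712315 -0.05332952593596536 [[0.0, -0.996, 0.084, 0.498], [-1.0, -0.001, -0.012, 0.018], [0.012, -0.084, -0.996, 1.071], [0.0, 0.0, 0.0, 1.0]]
scene 454.98877739077716 -0.054249533131604126 [[0.892, 0.368, -0.263, 0.789], [0.452, -0.716, 0.532, -0.42], [0.008, -0.594, -0.805, 0.761], [0.0, 0.0, 0.0, 1.0]]
0.1 [0.1950116  0.48719632 0.23082038] [-3.14048971e+00 -2.44662003e-04  2.76077370e+00] 0.08574319693329988
```

View pics/top0.png

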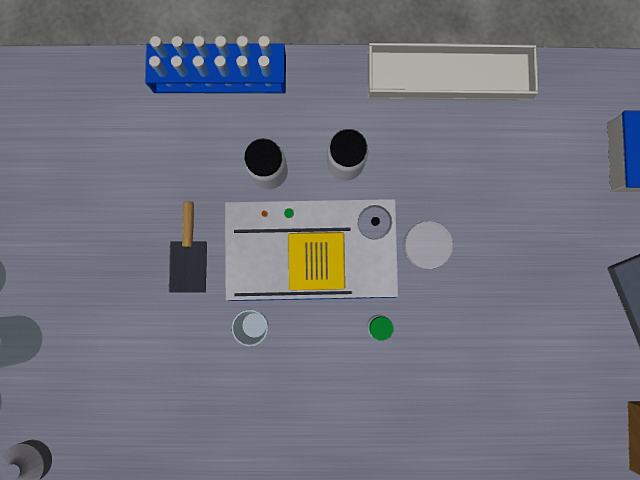

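View pics/scene0.png

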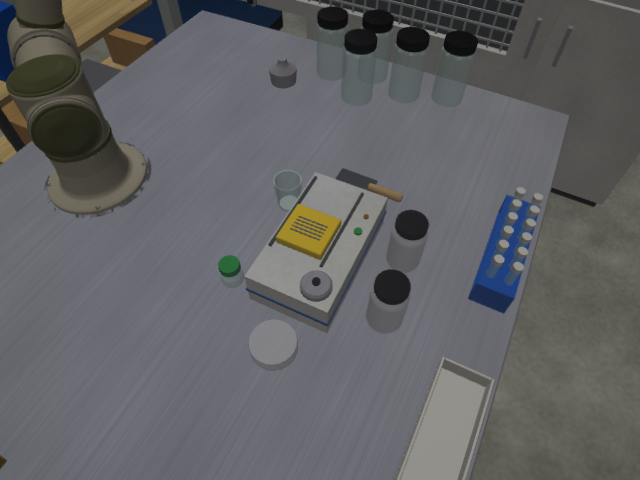

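The top view shows the white case with corners at about (225,202) to (397,298), the yellow guard at (316,262), the green button at (289,213) and the lid knob at (375,221). The steriliser is nearly aligned with the world axes. The jars are beyond it, and the beaker and pot are on the robot's side. The scene view agrees: guard (309,231), green button (358,231), knob (316,282).

```bash
python3 - <<'E'
from h import *
import pickle
def cents(im,lo,hi,amin=20):
    m=cv2.inRange(cv2.cvtColor(im['frame'],cv2.COLOR_RGB2HSV),lo,hi)
    n,l,s,c=cv2.connectedComponentsWithStats(m)
    return [(s[i,4],c[i].round(1),np.argwhere(l==i)[:,::-1]) for i in range(1,n) if s[i,4]>=amin]
for n,box in [('top',(200,190,410,310)),('scene',(240,170,400,330))]:
    im=pickle.load(open(n+'.pkl','rb')); print(n)
    inb=lambda c:box[0]<c[0]<box[2] and box[1]<c[1]<box[3]
    for name,lo,hi,z in [('yellow',(20,120,80),(35,255,255),.1035),('green',(45,100,50),(80,255,255),.09)]:
        for a,c,p in cents(im,lo,hi):
            if not inb(c): continue
            w=world(im,[c],z)[0]
            print(name,a,c,w.round(4))
            if name=='yellow' and a>300:
                h=cv2.convexHull(p.astype(np.int32)); r=cv2.minAreaRect(world(im,h[:,0],z)[:,:2].astype(np.float32)*1000); print('  rect mm',r)
    for a,c,p in cents(im,(0,0,0),(180,255,60),15):
        if inb(c): print('dark',a,c,world(im,[c],.109)[0].round(4),'at z.09',[world(im,[q],.091)[0].round(4).tolist() for q in (p[p[:,0].argmin()],p[p[:,0].argmax()])])
    if n=='top':
        m=cv2.inRange(cv2.cvtColor(im['frame'],cv2.COLOR_RGB2HSV),(0,0,150),(180,25,255)); m[:190]=0;m[310:]=0;m[:,:215]=0;m[:,400:]=0
        p=max(cv2.findContours(m,0,1)[0],key=cv2.contourArea)[:,0]
        print('deck px',cv2.boxPoints(cv2.minAreaRect(p)),'mm',cv2.minAreaRect(world(im,p,.085)[:,:2].astype(np.float32)*1000))
# objects: top-plane heights
    if n=='top':
        for nm,uv,z in [('jarA',(263,157),.12),('jarB',(348,148),.12),('beaker',(250,327),.075),('pot',(381,328),.055),('dish',(429,245),.03),('knob',(375.5,221.5),.109)]:
            print(nm,world(im,[uv],z)[0].round(3))
E
```

```text
top
yellow 2930 [316.  260.6] [0.5444 0.0212 0.1035]
  rect mm ((544.219482421875, 21.228683471679688), (91.6803207397461, 88.89089965820312), 1.3883802890777588)
green 70 [288.4 212.7] [0.6233 0.0664 0.09  ]
dark 63 [375.  220.8] [ 0.6081 -0.0733  0.109 ] at z.09 [[0.6114, -0.0684, 0.091], [0.6131, -0.0815, 0.091]]
dark 322 [291.1 229.9] [0.5932 0.061  0.109 ] at z.09 [[0.5947, 0.1548, 0.091], [0.5982, -0.0325, 0.091]]
dark 280 [291.8 293.2] [0.4924 0.0594 0.109 ] at z.09 [[0.4909, 0.1519, 0.091], [0.4959, -0.0338, 0.091]]
deck px [[223.34299 201.94133]
 [395.453   198.58855]
 [397.3505  295.99316]
 [225.24048 299.34595]] mm ((564.8150024414062, 30.002212524414062), (159.68728637695312, 280.59417724609375), 1.1315932273864746)
jarA [0.709 0.106 0.12 ]
jarB [ 0.724 -0.03   0.12 ]
beaker [0.437 0.129 0.075]
pot [ 0.434 -0.087  0.055]
dish [ 0.575 -0.174  0.03 ]
knob [ 0.607 -0.074  0.109]
scene
yellow 1993 [308.  231.3] [0.5479 0.0149 0.1035]
  rect mm ((546.52880859375, 17.422561645507812), (94.07880401611328, 96.73711395263672), 1.207870364189148)
green 42 [357.5 231. ] [0.6241 0.0664 0.09  ]
dark 48 [306.4 190.6] [0.5012 0.0967 0.109 ] at z.09 [[0.4922, 0.0741, 0.091], [0.4913, 0.1517, 0.091]]
dark 127 [338.5 234.6] [0.6018 0.0297 0.109 ] at z.09 [[0.5965, -0.0326, 0.091], [0.5948, 0.1386, 0.091]]
dark 16 [272.  241.7] [ 0.5041 -0.0382  0.109 ] at z.09 [[0.494, -0.0345, 0.091], [0.498, -0.0199, 0.091]]
dark 1015 [391.7 286.8] [ 0.7266 -0.0271  0.109 ] at z.09 [[0.6958, -0.0249, 0.091], [0.7478, 0.0061, 0.091]]
dark 58 [315.6 281.1] [ 0.6096 -0.0747  0.109 ] at z.09 [[0.5982, -0.066, 0.091], [0.6079, -0.0588, 0.091]]
```

Everything agrees. The deck measures 159.7 × 280.6 mm and the guard 91.7 × 88.9 mm. Origin is about (0.5445, 0.0198), yaw about +1.1°, and the green button and knob give the same origin within 1 mm. The guard is near 0.0015. Next I'll close the fingers and push the guard open.

```bash
cat >> h.py <<'E'
TH=0.0197; O=np.array([0.5445,0.0198])
def P(x,y,z):
    "steriliser mm -> world m"
    c,s=np.cos(TH),np.sin(TH); return [O[0]+(c*x-s*y)/1e3,O[1]+(s*x+c*y)/1e3,z/1e3]
def S(p):
    c,s=np.cos(TH),np.sin(TH); d=(np.asarray(p)[:2]-O)*1e3
    return np.array([c*d[0]+s*d[1],-s*d[0]+c*d[1],p[2]*1e3]).round(1)
def st(tag=''):
    o=ctrl.get_obs(); print(tag,round(o['time'],2),S(o['tcp_pos']),'F',np.round(o['wrist_force'],1),'w',round(o['width'],4))
E
python3 - <<'E'
from h import *
q0=ctrl.get_obs()['q']
best=[]
for yaw in (TH+np.pi/2,TH-np.pi/2):
    q=solve_ik(P(0,-75,180),[np.pi,0,yaw])
    if q is not None: best.append((np.abs(np.array(q)-q0).max(),yaw)); print(yaw,np.round(q,2))
yaw=min(best)[1]; open('yaw','w').write(str(yaw))
eoat.clamp(20); st('closed')
ctrl.reach(P(0,-75,180),[np.pi,0,yaw]); st('above')
ctrl.servo_line(P(0,-75,94)); st('down')
print(ctrl.servo_line(P(0,29+8,94),rate=0.05,until_force=12)); st('pushed')
im=get_image('wrist'); cv2.imwrite('pics/w1.png',im['frame'][:,:,::-1])
im=get_image('top'); cv2.imwrite('pics/t1.png',im['frame'][150:350,180:440,::-1].repeat(2,0).repeat(2,1))
E
```

```text
1.5904963267948966 [-0.31  0.41  1.5   0.    1.23 -0.33]
-1.5510963267948965 [-0.31  0.41  1.5  -0.    1.23  2.81]
closed 0.87 [-340.1  474.4  231.3] F [ 0.  -0.7 -0.2] w 0.0002
above 3.17 [ 1.000e-01 -7.420e+01  1.801e+02] F [ 0.  -0.5 -0.1] w -0.0004
down 3.9 [  0.5 -75.   94.8] F [ 0.4  0.2 -0.1] w 0.0001
True
pushed 5.82 [-0.  30.7 93.9] F [-1.2 -2.9  2.2] w 0.0003
```

View pics/t1.png

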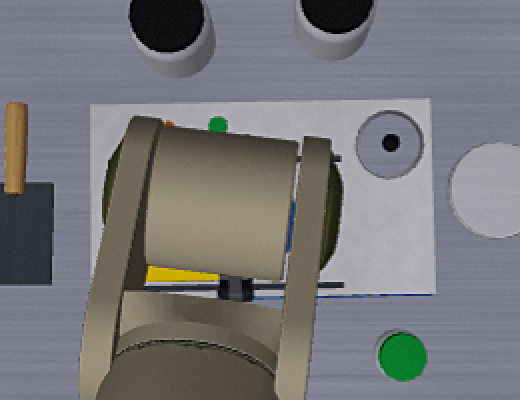

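The top crop shows the arm covering the well, with a strip of yellow guard at its left around crop (180,272). The tool stopped at y 30.7, where the open stop is expected. I'll back off, lift, and look at the well and guard.

```bash
python3 - <<'E'
from h import *
import pickle
ctrl.servo_line(P(0,22,94)); ctrl.servo_line(P(0,-15,190)); st()
for n in ['wrist','top']:
    im=get_image(n); pickle.dump(im,open(n+'2.pkl','wb'))
    cv2.imwrite(f'pics/{n}2.png',im['frame'][:,:,::-1])
    hsv=cv2.cvtColor(im['frame'],cv2.COLOR_RGB2HSV)
    for nm,m,z in [('red',cv2.inRange(hsv,(0,140,60),(8,255,255))|cv2.inRange(hsv,(172,140,60),(180,255,255)),.063),('yel',cv2.inRange(hsv,(20,120,80),(35,255,255)),.1035)]:
        k,l,s,c=cv2.connectedComponentsWithStats(m)
        for i in range(1,k):
            if s[i,4]>40: 
                px=np.argwhere(l==i)[:,::-1]; w=np.array([S(p) for p in world(im,px,z)])
                print(n,nm,s[i],c[i].round(1),S(world(im,[c[i]],z)[0]),w.min(0),w.max(0))
E
```

```text
7.0 [ -0.5 -14.6 189. ] F [ 0.1 -0.1 -0.2] w -0.0001
wrist red [305 186  32  34 853] [320.8 202.7] [-0.2  3.2 63. ] [-10.7  -8.   63. ] [ 9.9 14.3 63. ]
wrist yel [  229     0   186   149 22767] [321.2  74.9] [ -0.2  79.3 103.5] [-45.7  42.4 103.5] [ 45.1 113.5 103.5]
top yel [ 236  234   28   57 1342] [247.8 261.1] [  1.2 110.4 103.5] [-45.2  85.7 103.5] [ 45.  129.6 103.5]
top yel [281 276  12  15 129] [287.2 283.5] [-35.7  48.1 103.5] [-45.9  40.2 103.5] [-23.7  58.  103.5]
```

View pics/wrist2.png

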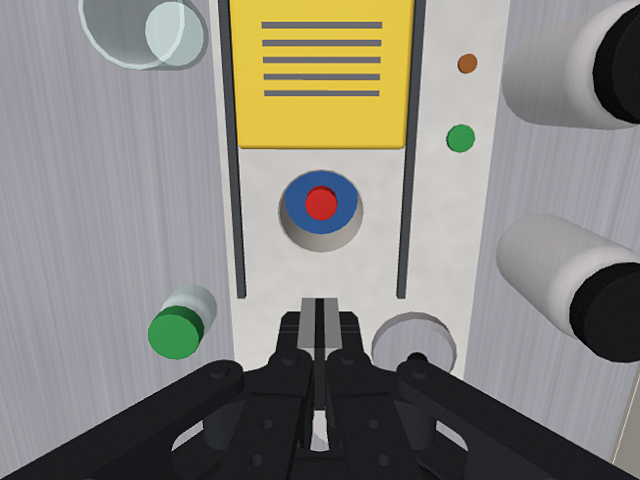

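The wrist view shows the guard fully clear, with its lower edge at row 148. The whole well is visible, centred near (321,210), and the red key is at (321,203). The top view puts the guard between y 40 and 129.6, which is fully open. The wrist camera reads the guard edge about 2.4 mm too far in y, so the key is within about 1 mm of the well axis. Next I'll press it.

```bash
python3 - <<'E'
from h import *
ctrl.servo_line(P(0,0.7,125)); ctrl.servo_line(P(0,0.7,70),rate=0.08); st('in well')
print(ctrl.servo_line(P(0,0.7,53),rate=0.025,until_force=9)); st('contact')
fz=lambda: ctrl.get_obs()['wrist_force'][2]
z=ctrl.get_obs()['tcp_pos'][2]*1e3
if z<61:
    t0=ctrl.get_obs()['time']
    for _ in range(8):
        if fz()>8: break
        z-=0.5; ctrl.servo_line(P(0,0.7,z),rate=0.05); st('nudge')
    t1=ctrl.get_obs()['time']; ctrl.sleep(1.0); st('hold'); ctrl.sleep(max(0.6,1.15-0*(t1-t0))); st('held'); print('since contact',ctrl.get_obs()['time']-t0)
    ctrl.servo_line(P(0,0.7,70),rate=0.1); st('released')
E
```

```text
in well 8.53 [ 0.3  0.7 70.5] F [-0.1  0.4 -0.5] w 0.0002
True
contact 9.06 [ 0.3  0.7 58. ] F [-2.5  0.4  8.1] w -0.0001
hold 10.06 [ 0.3  0.7 58. ] F [-3.1  0.3  9.5] w -0.0002
held 11.21 [ 0.3  0.7 58. ] F [-2.5  0.4  9.2] w 0.0002
since contact 2.1500000000000004
released 11.48 [ 0.1  0.7 70. ] F [-0.3 -0.2 -0.2] w -0.0003
```

The key bottomed at exactly z = 58 with about 9 N and was held for 2.15 s. Next I'll retract, confirm the key is back up, and push the guard home from its +y end.

```bash
python3 - <<'E'
from h import *
yaw=float(open('yaw').read())
ctrl.servo_line(P(0,0.7,150)); ctrl.servo_line(P(0,-15,190))
im=get_image('wrist'); hsv=cv2.cvtColor(im['frame'],cv2.COLOR_RGB2HSV)
m=cv2.inRange(hsv,(0,140,60),(8,255,255))|cv2.inRange(hsv,(172,140,60),(180,255,255))
k,l,s,c=cv2.connectedComponentsWithStats(m); print([(s[i],c[i].round(1)) for i in range(1,k) if s[i,4]>40])
np_r=im['range_z']; print('key range',np.median(np_r[m>0]))
ctrl.servo_line(P(0,165,185),rate=0.2); ctrl.servo_line(P(0,165,94)); st('down')
print(ctrl.servo_line(P(0,56-8,94),rate=0.05,until_force=12)); st('home')
ctrl.servo_line(P(0,75,94)); ctrl.servo_line(P(0,80,200)); st('up')
ctrl.reach([0.25,0.40,0.28],[np.pi,0,yaw]); st('clear')
im=get_image('top'); cv2.imwrite('pics/t3.png',im['frame'][:,:,::-1])
hsv=cv2.cvtColor(im['frame'],cv2.COLOR_RGB2HSV); m=cv2.inRange(hsv,(20,120,80),(35,255,255))
p=max(cv2.findContours(m,0,1)[0],key=cv2.contourArea)[:,0]
r=cv2.minAreaRect(world(im,p,.1035)[:,:2].astype(np.float32)*1000); print(r, S([r[0][0]/1e3,r[0][1]/1e3,.1035]))
E
```

```text
[(array([305, 185,  32,  35, 862], dtype=int32), array([320.5, 202.3]))]
key range 0.27435794
down 14.46 [  0.6 164.8  94.9] F [-0.9 -0.2  0.1] w -0.0001
True
home 16.38 [ 0.  57.6 93.9] F [1.4 2.5 2.3] w 0.0002
up 17.5 [ -0.4  79.8 199. ] F [ 0.2 -0.3  0.6] w 0.0003
clear 19.07 [-286.3  385.6  279.7] F [-0.5 -0.4 -0.1] w -0.0002
((544.4003295898438, 20.02850341796875), (91.57955169677734, 89.01425170898438), 0.9790889620780945) [-1.000e-01  2.000e-01  1.035e+02]
```

View pics/t3.png

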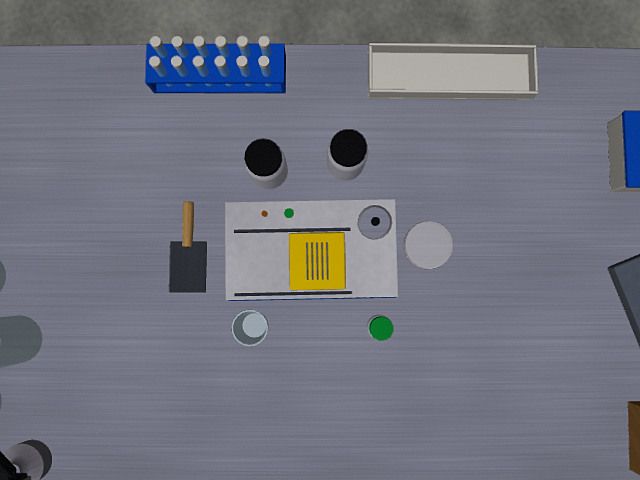

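The final view shows the guard back over the well at (317,261), 0.2 mm from home. The two stall positions also differ by the full 85 mm stroke. Jars, beaker, pot, dishes and spatula are where they started, and the arm is clear.

```bash
python3 -c "
from h import *
finish_job(); st('done')"
```

```text
the job is handed in; nothing more can be done
the job is handed in; nothing more can be done
```

The job is handed in at about 19 s of the 51 s allowed: guard pushed fully open, reset key held at its stop for 2.15 s and sprung back up, guard fully home again, arm clear, and nothing else visibly moved.

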